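Fetch the lock cylinder from among the tall containers

TASK

The brass lock cylinder in the middle of the round wooden board is hemmed in by three tall containers. First stand all three containers out of the way on the black rubber mat, then fetch the cylinder and stand it upright in the middle of the aluminium tray, and then put each container back upright in the middle of the same pad it stood on at the start, without tipping anything over.

Things in the scene. Friction and masses are not known exactly. Their poses are not given: they have to be found in the camera images.
- spray_can_mid (a point): Red round spray can with a pale rounded cap, 52 mm in diameter, 154 mm tall, standing on the board. The point is its centre, 77 mm above its foot; z up along its axis. Grip it round the upper body, about 115 mm above its foot, over the tops of its neighbours.
- flask_mid (a point): Round plain aluminium flask, 44 mm in diameter up to 92 mm, sloping shoulder, black ribbed screw cap 33 mm in diameter from 104 to 138 mm above its foot (138 mm tall in all), standing on the board. The cap is fixed on and good to grip, about 120 mm above the foot. The point is its centre, 69 mm above its foot; z up.
- square_tin_mid (a point): Grey square-section tin with a pale label round it, 44 x 44 mm and 118 mm tall, with a small black cap (24 mm in diameter) to 130 mm, standing on the board. Grip it across two opposite faces, about 103 mm above its foot. The point is its centre, 65 mm above its foot; x and y are square to its faces, z up.
- lock_cylinder_mid (a point): Brass mortise lock cylinder standing on its end in the middle of the board, round, 35 mm in diameter at its top, slightly narrower below, 30 mm tall. The point is its centre, 15 mm above its foot; z up.
- board: Fixed round plywood board, 172 mm in diameter, 8 mm thick, with three flush dark round pads 60 mm in diameter centred 54 mm from its middle, at 180, 300 and 60 degrees from its x axis, and a 42 mm pad in the middle. Each container stands centred on one large pad; which on which varies, so remember. Origin at the middle of the underside, z up.
- mat: Fixed flat black ribbed rubber mat, the side area, 100 mm (x) by 220 mm (y), 4 mm thick, empty at the start, room for the three containers side by side along y about 75 mm apart. Origin at the middle of the underside, z up.
- tray: Fixed shallow square aluminium tray, 110 x 110 mm outside, walls 4 mm thick and 12 mm high, floor 4 mm above the bench, empty at the start. Origin at the middle of the underside, z up. The bench grinder (225 mm tall, its eye shield reaching forward to x = 0.49 at y = 0.07 to 0.13) stands behind it: bring the hand in along the front of the bench, not across the grinder.

How it is judged:
On the way, in this order (a step that is already met when the one before it is completed fails the run):
1. all three containers stand upright on the mat while the lock cylinder is still on the board (x of spray_can_mid in the frame of mat between -0.04 and 0.04 m and y of spray_can_mid in the frame of mat between -0.1 and 0.1 m and z of spray_can_mid in the frame of mat below 0.091 m and angle between each of spray_can_mid, flask_mid, square_tin_mid's own z axis and vertical below 0.15 rad and x of flask_mid in the frame of mat between -0.04 and 0.04 m and y of flask_mid in the frame of mat between -0.1 and 0.1 m and z of flask_mid in the frame of mat below 0.083 m and x of square_tin_mid in the frame of mat between -0.04 and 0.04 m and y of square_tin_mid in the frame of mat between -0.1 and 0.1 m and z of square_tin_mid in the frame of mat below 0.079 m and distance of lock_cylinder_mid from where it was at the start of the episode below 0.03 m), for 0.2 s.
2. the lock cylinder stands upright in the middle of the tray while the three containers are still on the mat (horizontal distance between lock_cylinder_mid and tray below 0.02 m and z of lock_cylinder_mid in the frame of tray below 0.03 m and angle between each of lock_cylinder_mid, spray_can_mid, flask_mid, square_tin_mid's own z axis and vertical below 0.15 rad and x of spray_can_mid in the frame of mat between -0.04 and 0.04 m and y of spray_can_mid in the frame of mat between -0.1 and 0.1 m and z of spray_can_mid in the frame of mat below 0.091 m and x of flask_mid in the frame of mat between -0.04 and 0.04 m and y of flask_mid in the frame of mat between -0.1 and 0.1 m and z of flask_mid in the frame of mat below 0.083 m and x of square_tin_mid in the frame of mat between -0.04 and 0.04 m and y of square_tin_mid in the frame of mat between -0.1 and 0.1 m and z of square_tin_mid in the frame of mat below 0.079 m), for 0.2 s.
At the end, for the whole second after the job is handed in: The lock cylinder stands upright on the floor of the tray within 20 mm of its middle, and each of the three containers stands upright (within 0.15 rad) within 15 mm of where it stood at the start; all released and at rest (horizontal distance between lock_cylinder_mid and tray below 0.02 m and z of lock_cylinder_mid in the frame of tray below 0.03 m and angle between each of lock_cylinder_mid, spray_can_mid, flask_mid, square_tin_mid's own z axis and vertical below 0.15 rad and distance of each of spray_can_mid, flask_mid, square_tin_mid from where it was at the start of the episode below 0.015 m); the robot touches nothing.
It fails at once if a container or the lock cylinder is tipped over (angle between any of spray_can_mid, flask_mid, square_tin_mid, lock_cylinder_mid's own z axis and vertical above 0.6 rad).
It also fails if it takes over 144 s, if anything falls off the work surface, if the arm or the gripper's body presses on something with over 40 N, if the wrist force passes 120 N, or if a joint passes its speed limit or range.

ROBOT

A 6-joint arm with a two-finger parallel gripper is mounted at the origin on a cart in front of the work surface, level with it; the furniture and walls round the work are solid. World frame = base frame: x ahead of the robot, y to its left, z up, the work surface at z = 0. Lengths are in m, angles in rad, forces in N, time in s.
With the tool pointing down it reaches from about 0.3 to 0.825 m from the base axis. Payload 5.4 kg.
Tool frame: the origin (TCP) lies at the very end of the fingers, on their centre line; the grasp point (between the pads) lies 19 mm behind it; z points along the fingers, y is the line along which they close (so a half turn about z gives the same grasp; the last joint's range is limited). The gripper opens to 92 mm and grips with 3 to 60 N. Pads are 20 mm wide; open, the fingers measure 128 mm over their backs; the gripper's body (75 mm by 189 mm) begins 69 mm behind the grasp point.
Start: joints at [1.109, 0.158, 1.597, -0, 1.386, -0.21], TCP at [0.143, 0.557, 0.215] pointing down, gripper open.
Joint ranges: [-2.91, 2.91], [-0.94, 2.29], [0.18, 2.7], [-1.29, 4.43], [0.17, 2.64], [-3, 3]. Speed limits (rad/s): [2.57, 2.57, 3.14, 3.14, 3.14, 3.14].

INTERFACE

Orientations are given as a rotation vector (axis times angle).
In Python, from workcell import bot gives the robot as it stands. Calls block until the motion is done:
- bot.goto(position, orientation): joint-space move of the TCP to a pose.
- bot.line_to(position, rot=None, max_speed=0.15): straight line of the TCP; rot=None keeps the orientation; max_speed is the mean speed in m/s.
- bot.set_joints(angles): joint-space move.
- bot.set_gripper(opening, newtons=None): opening from 0.0 (shut) to 1.0 (fully open); newtons is the grip in N (None keeps the last); returns when the fingers have stopped.
- bot.hold(seconds).
- bot.inverse_kinematics(position, orientation): joint angles nearest the present ones, or None.
- bot.read_camera(name): name is "scene" or "top" or "wrist"; returns a dict with "pixels" (400x640x3 uint8, blue, green, red), "fx", "fy", "cx", "cy" (pixels), "k1" (the pictures are not rectified: a ray, as slopes to the right and down, at radius r is drawn at 1 + k1 r^2 times it, then the intrinsics apply), "R" (3x3) and "t" (3): a world point X has camera coordinates R X + t. Camera axes: x right, y down, z forward; pixel columns grow to the right and rows downward; lengths in m; the calibration is good to about 2 mm. A picture is of the moment at which its call begins. There is no depth.
A pose or a line that the arm cannot do raises bot.MotionError and nothing moves.
- bot.job_done(): hands the job in; it is judged then, once.
Readings, each from a call of its own:
- bot.current_clock(): time.
- bot.current_joints(): joint angles.
- bot.current_joint_vel(): joint speeds.
- bot.current_effort(): joint torques, N m.
- bot.current_ee_pos(): TCP position.
- bot.current_tool_rot(): TCP orientation.
- bot.current_contact_force(): force on the tool from outside, world axes, zero at the start.
- bot.current_ft_torque(): the same for the moment, N m.
- bot.current_opening(): opening from 0.0 (shut) to 1.0 (fully open).
- bot.current_grip_force(): force on a finger pad.
Only numpy, scipy, OpenCV 4.12 (cv2) and the standard library are available. Lean on these libraries where they do the work, as an engineer would, in place of code of your own. Each camera call takes 0.05 s, during which the arm holds its last target. There are 200 camera calls.

## Working session

There is one attempt and no reset: what is moved stays moved. The work goes in short steps, each a Python script; the robot and the scene stay as the last script left them, time stands still between calls to the robot, and variables do not carry over. Pictures are saved under pics/ and viewed, at most 14 in all, crops included, and the job is handed in when it is done.

```bash
ls; mkdir -p pics
cat > h.py <<'E'
import numpy as np, cv2
from workcell import bot
def cam(name):
    c=bot.read_camera(name)
    return c
def save(c,f,crop=None,s=1):
    im=np.ascontiguousarray(c["pixels"])
    if crop: x0,y0,x1,y1=crop; im=im[y0:y1,x0:x1]
    if s!=1: im=cv2.resize(im,None,fx=s,fy=s,interpolation=cv2.INTER_CUBIC)
    cv2.imwrite("pics/"+f,im)
def KD(c):
    K=np.array([[c["fx"],0,c["cx"]],[0,c["fy"],c["cy"]],[0,0,1]],float)
    return K,np.array([c["k1"],0,0,0,0],float)
def proj(c,X):
    K,D=KD(c); R=np.array(c["R"],float)
    return cv2.projectPoints(np.atleast_2d(np.array(X,float)),cv2.Rodrigues(R)[0],np.array(c["t"],float),K,D)[0].reshape(-1,2)
def onz(c,uv,z):
    K,D=KD(c); R=np.array(c["R"],float); t=np.array(c["t"],float)
    n=cv2.undistortPoints(np.array(uv,float).reshape(-1,1,2),K,D).reshape(-1,2)
    d=np.c_[n,np.ones(len(n))]@R; o=-R.T@t
    return o+d*((z-o[2])/d[:,2])[:,None]
E
python3 - <<'E'
from h import *
import pickle
for n in("scene","top"):
    c=cam(n); save(c,n+"0.png"); pickle.dump(c,open(n+"0.pkl","wb"))
    print(n,c["fx"],c["k1"],-np.array(c["R"]).T@c["t"])
print(bot.current_clock(),bot.current_ee_pos(),bot.current_tool_rot())
E
```

```text
pics
scene 429.2847189356703 -0.08853557627939607 [ 0.08786923 -0.88910191  0.52999547]
top 375.1876414974126 0.003733209269286945 [ 0.32353855 -0.07851813  0.94182191]
0.1 [0.14302583 0.55634276 0.21372324] [-3.94425779e-01 -3.11616101e+00  2.49658132e-03]
```

View pics/top0.png

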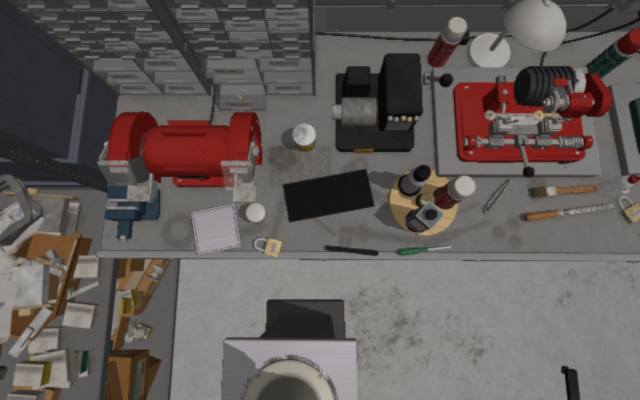

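View pics/scene0.png

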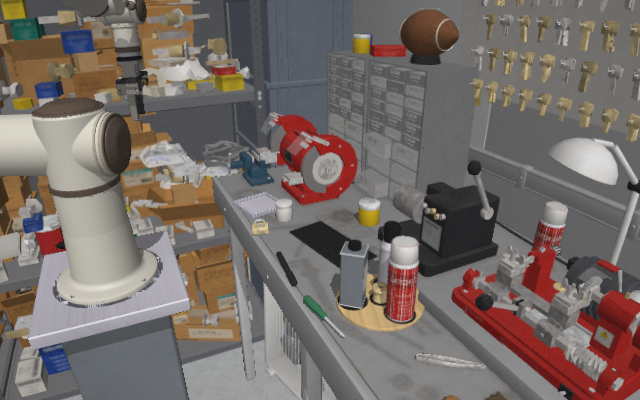

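The top view shows the board around (424,203), the mat around (328,195) and the tray around (215,229). The flask is behind-left on the board, the spray can is to the right and the tin is in front. I'll enlarge these areas.

Run:
```python
from h import *
import pickle
c=pickle.load(open("top0.pkl","rb")); save(c,"c1.png",(380,150,490,245),7)
save(c,"c2.png",(185,150,385,265),4)
s=pickle.load(open("scene0.pkl","rb")); save(s,"c3.png",(320,220,440,340),5)
```

```text
(no output)
```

View pics/c1.png

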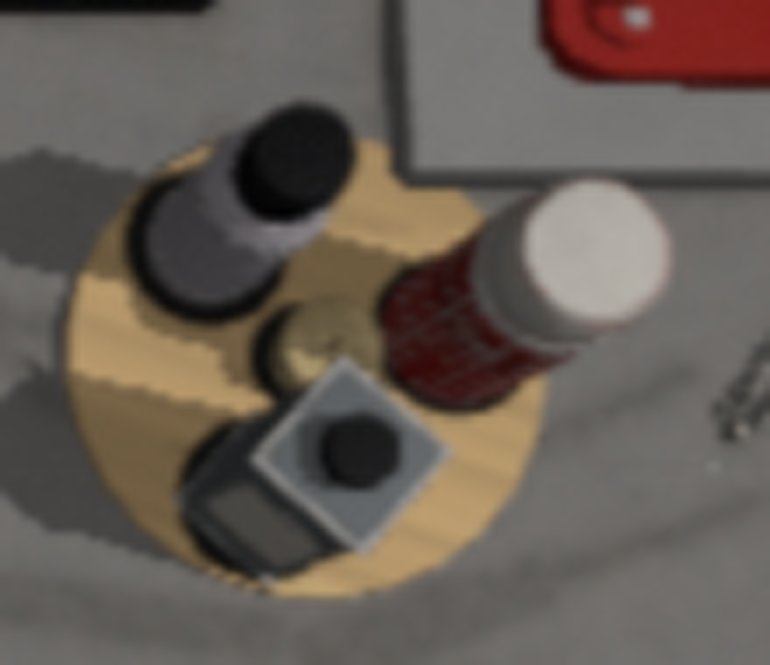

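View pics/c2.png

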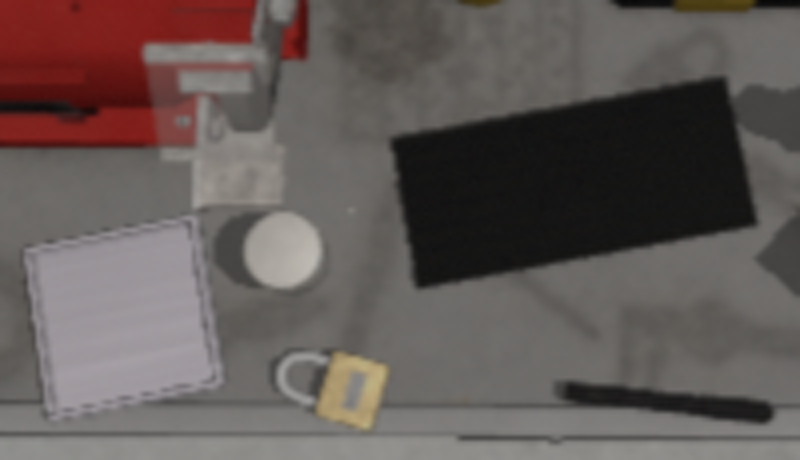

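View pics/c3.png

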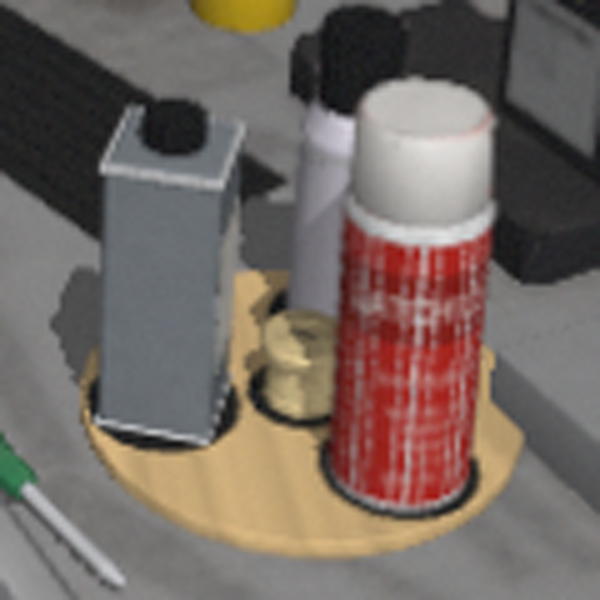

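Readings (top crop pixels):
- **Tin:** the cap is at (360,452).
- **Flask:** the cap is at (300,156).
- **Spray can:** the cap is at (596,252).
- **Board:** it spans x 68–546 and y 137–598.
- **Mat and tray:** their corners are clear.

Next I'll convert these to positions.

Run:
```python
from h import *
import pickle
np.set_printoptions(precision=4,suppress=True)
c=pickle.load(open("top0.pkl","rb")); s=pickle.load(open("scene0.pkl","rb"))
f=lambda p,o,k:(np.array(p)+.5)/k-.5+np.array(o)
T=lambda p,z:onz(c,f(p,(380,150),7),z)
M=lambda p,z:onz(c,f(p,(185,150),4),z)
S=lambda p,z:onz(s,f(p,(320,220),5),z)
bd=T([(68,350),(546,365),(310,137),(307,598)],.008); print("board",bd[:,:2], (bd[0,1]+bd[1,1])/2,(bd[2,0]+bd[3,0])/2)
tc=T([(345,358),(450,452),(360,552),(252,458)],.126); print("tin face",tc.mean(0)); e=tc[1]-tc[0]; e2=tc[2]-tc[1]; print(np.linalg.norm(e),np.linalg.norm(e2),np.degrees([np.arctan2(e[1],e[0]),np.arctan2(e2[1],e2[0])]))
print("tin cap",T([(360,452)],.138),"scene",S([(175,117)],.138))
print("flask",T([(300,156)],.146),"scene",S([(365,36)],.146))
print("spray",T([(596,252)],.160),"scene",S([(428,108)],.160))
print("lock",T([(325,350)],.038),"scene",S([(300,340)],.038))
m=M([(392,140),(725,77),(757,224),(416,287)],.004); print("mat",m.mean(0)); print(m[:,:2]); d=m[0]-m[1]+m[3]-m[2]; print("long axis deg",np.degrees(np.arctan2(d[1],d[0])))
t=M([(24,250),(198,214),(222,382),(48,418)],.012); print("tray",t.mean(0)); print(t[:,:2])
print("cup",M([(283,250)],.06),"scene",onz(s,[(284,203)],.06),"padlock",M([(330,385)],.02),"yellow",onz(c,[(304,137)],.06),onz(c,[(384,135)],.05))
print("keymachine front/left base",onz(c,[(336,150),(414,150)],.03), onz(c,[(435,172)],.02))
```

```text
board [[ 0.4876 -0.2468]
 [ 0.483  -0.4175]
 [ 0.5669 -0.3369]
 [ 0.399  -0.3286]] -0.3321301360165613 0.4829659651668952
tin face [ 0.4342 -0.3128  0.126 ]
0.042966189834361374 0.04297578236670836 [-133.4504  136.8926]
tin cap [[ 0.4334 -0.3119  0.138 ]] scene [[ 0.4329 -0.3139  0.138 ]]
flask [[ 0.5249 -0.2954  0.146 ]] scene [[ 0.5204 -0.3048  0.146 ]]
spray [[ 0.4918 -0.3794  0.16  ]] scene [[ 0.4944 -0.379   0.16  ]]
lock [[ 0.4828 -0.3305  0.038 ]] scene [[ 0.4802 -0.334   0.038 ]]
mat [ 0.4994 -0.092   0.004 ]
[[ 0.5257  0.0237]
 [ 0.5681 -0.1896]
 [ 0.4726 -0.2083]
 [ 0.4313  0.0063]]
long axis deg 101.0533022102634
tray [0.4118 0.1878 0.012 ]
[[0.4523 0.2525]
 [0.4758 0.144 ]
 [0.3708 0.1242]
 [0.3481 0.2305]]
cup [[0.4465 0.0809 0.06  ]] scene [[0.4392 0.0574 0.06  ]] padlock [[0.3691 0.0562 0.02  ]] yellow [[ 0.6338 -0.0322  0.06  ]] [[ 0.643  -0.2305  0.05  ]]
keymachine front/left base [[ 0.6101 -0.112   0.03  ]
 [ 0.6107 -0.3083  0.03  ]] [[ 0.5565 -0.3612  0.02  ]]
```

```bash
cat >> h.py <<'E'
from scipy.spatial.transform import Rotation as Ro
def down(deg):
    """rotation vector: tool down, closing axis at deg; of the two half turns the one with the smaller last joint"""
    best=None
    p=bot.current_ee_pos()
    for a in (deg,deg+180):
        y=np.array([np.cos(np.radians(a)),np.sin(np.radians(a)),0]); z=np.array([0,0,-1.]); x=np.cross(y,z)
        rv=Ro.from_matrix(np.c_[x,y,z]).as_rotvec()
        q=bot.inverse_kinematics(p,rv)
        if q is not None and (best is None or abs(q[5])<best[0]): best=(abs(q[5]),rv)
    return best[1]
E
python3 - <<'E'
from h import *
import pickle
np.set_printoptions(precision=4,suppress=True)
p=np.array(bot.current_ee_pos())
bot.line_to([p[0],p[1],.36],max_speed=.25)
bot.goto([.483,-.331,.36],down(90))
print(bot.current_ee_pos(),bot.current_joints(),bot.current_clock())
c=cam("wrist"); pickle.dump(c,open("w1.pkl","wb")); save(c,"w1.png"); print(-np.array(c["R"]).T@c["t"])
E
```

```text
[ 0.4834 -0.3304  0.36  ] [-0.806   0.1347  1.3408  0.0001  1.6661 -2.3777] 4.15
[ 0.4115 -0.3321  0.5308]
```

View pics/w1.png

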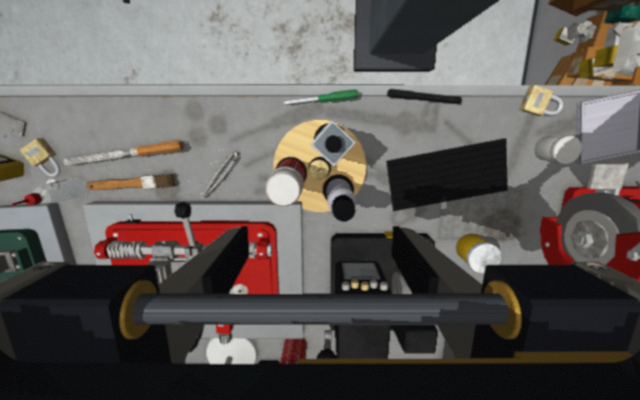

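The wrist view shows the board at columns 273–367 and rows 120–213. The spray can cap is at (285,187), the flask at (342,206), the tin at (333,143) and the lock at (319,167). I'll enlarge it.

Run:
```python
from h import *
import pickle
c=pickle.load(open("w1.pkl","rb")); save(c,"w1c.png",(260,112,375,228),5)
```

```text
(no output)
```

View pics/w1c.png

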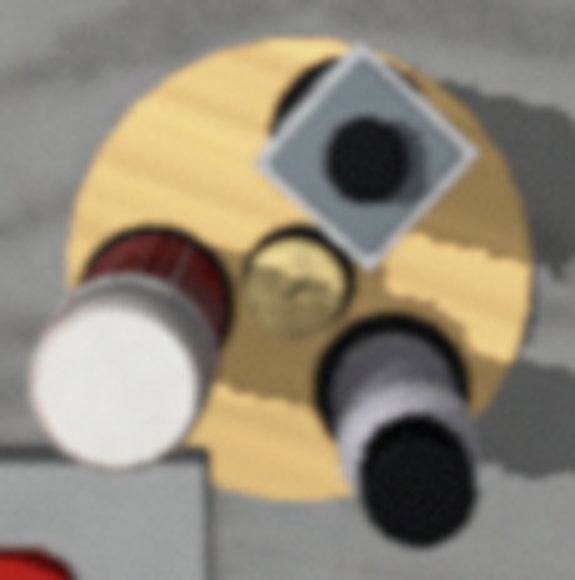

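In the crop the tin cap is at (368,160), the flask cap at (418,488), the spray cap at (117,385), the lock top at (297,285), and the board centre at about (299,269).

Run:
```python
from h import *
import pickle
np.set_printoptions(precision=4,suppress=True)
c=pickle.load(open("w1.pkl","rb"))
W=lambda p,z:onz(c,(np.array(p)+.5)/5-.5+np.array((260,112)),z)
t=W([(363,45),(478,152),(368,268),(258,162)],.126);e=t[1]-t[0];e2=t[2]-t[1]
print("tin",t.mean(0),np.degrees([np.arctan2(e[1],e[0]),np.arctan2(e2[1],e2[0])]),W([(368,160)],.138))
print("flask",W([(418,488)],.146),"spray",W([(117,385)],.158),"lock",W([(297,285)],.038))
b=W([(66,275),(532,265),(300,38),(295,500)],.008);print("board",b[2:,0].mean(),b[:2,1].mean())
```

```text
tin [ 0.4351 -0.3134  0.126 ] [ 48.4902 -43.0038] [[ 0.435  -0.3136  0.138 ]]
flask [[ 0.5255 -0.2986  0.146 ]] spray [[ 0.4932 -0.3811  0.158 ]] lock [[ 0.4838 -0.333   0.038 ]]
board 0.4858139493836693 -0.3324343912754309
```

```bash
cat >> h.py <<'E'
def down(pos,deg):
    """rotation vector for tool down at pos, closing axis at deg (mod 180), with the smaller last joint"""
    best=None
    for a in (deg,deg+180):
        y=np.array([np.cos(np.radians(a)),np.sin(np.radians(a)),0]); z=np.array([0,0,-1.])
        rv=Ro.from_matrix(np.c_[np.cross(y,z),y,z]).as_rotvec()
        q=bot.inverse_kinematics(pos,rv)
        if q is not None and (best is None or abs(q[5])<best[0]): best=(abs(q[5]),rv)
    return best[1]
MAT=np.array([.4994,-.092]); TRAY=np.array([.4118,.1878]); BOARD=np.array([.484,-.332]); MA=np.radians(11)
ZC=.30
# name: start xy, closing angle there, grip height, width, mat slot (x,y in mat)
THINGS=dict(spray=((.493,-.383),90,.115,.052,(-.01,.072)),
            flask=((.525,-.2975),90,.120,.033,(-.01,-.002)),
            tin=((.434,-.313),47,.103,.044,(-.01,-.074)))
def slot(s): return MAT+np.array([[np.cos(MA),-np.sin(MA)],[np.sin(MA),np.cos(MA)]])@np.array(s)
def pick(xy,deg,z,width,zc=ZC,N=30):
    op=min(1,(width+.018)/.092)
    hi=[*xy,zc]; bot.goto(hi,down(hi,deg)); bot.set_gripper(op)
    bot.line_to([*xy,z],max_speed=.2); bot.set_gripper(0,N); o=bot.current_opening()
    print("grip",round(o*.092,4),bot.current_grip_force(),bot.current_ee_pos())
    assert abs(o*.092-width)<.008
    bot.line_to(hi,max_speed=.2); o=bot.current_opening(); print("lifted",round(o*.092,4),np.round(bot.current_contact_force(),1))
    assert abs(o*.092-width)<.008
def place(xy,deg,z,width,zc=ZC):
    hi=[*xy,zc]; bot.goto(hi,down(hi,deg))
    bot.line_to([*xy,z+.02],max_speed=.2); bot.line_to([*xy,z],max_speed=.04)
    bot.set_gripper(min(1,(width+.02)/.092)); bot.line_to(hi,max_speed=.2)
    print("placed",round(bot.current_clock(),1))
E
python3 - <<'E'
from h import *
np.set_printoptions(precision=4,suppress=True)
xy,a,g,w,s=THINGS["spray"]
pick(xy,a,.008+g-.019,w); place(slot(s),11,.004+g-.019+.001,w); print(bot.current_joints())
save(cam("scene"),"s1.png",(160,120,480,360),2)
E
```

```text
grip 0.0495 30.000350698828697 [ 0.4934 -0.3833  0.1049]
lifted 0.0497 [ 0.6  0.3 -2.7]
placed 14.7
[-0.3032 -0.1477  1.74   -0.      1.5518 -0.4952]
```

View pics/s1.png

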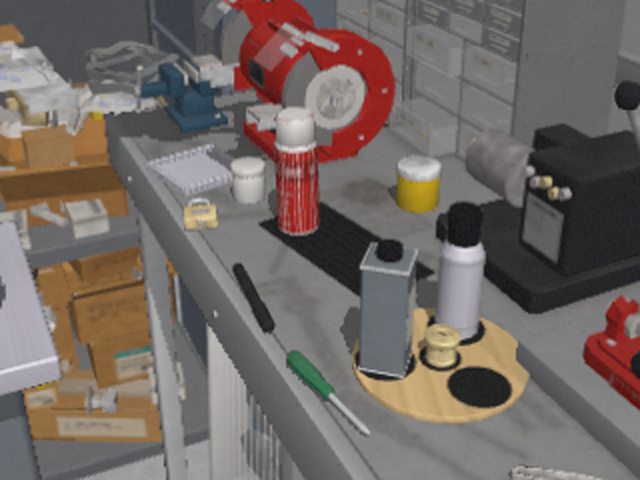

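The can stands upright at the left end of the mat and its pad is bare at about (480,387) in the crop. Flask and tin next.

Run:
```python
from h import *
np.set_printoptions(precision=4,suppress=True)
for n in("flask","tin"):
    xy,a,g,w,s=THINGS[n]
    pick(xy,a,.008+g-.019,w); place(slot(s),11,.004+g-.019+.001,w); print(bot.current_joints())
hi=[.42,-.25,.34]; bot.goto(hi,down(hi,90))
import pickle
c=cam("top"); pickle.dump(c,open("top2.pkl","wb")); save(c,"t2.png",(270,150,470,245),4)
c=cam("scene"); pickle.dump(c,open("s2.pkl","wb")); save(c,"s2.png",(270,170,470,340),4)
```

```text
grip 0.033 31.339269021646032 [ 0.5256 -0.2976  0.11  ]
lifted 0.0326 [-0.1  0.5 -3.4]
placed 23.7
[-0.4358 -0.0853  1.6831 -0.      1.5464 -0.6278]
grip 0.0442 29.856764674186707 [ 0.4345 -0.3134  0.0928]
lifted 0.0437 [ 0.1 -0.6 -3.1]
placed 34.0
[-0.5473 -0.0013  1.6019  0.      1.5436 -0.7393]
```

View pics/s2.png

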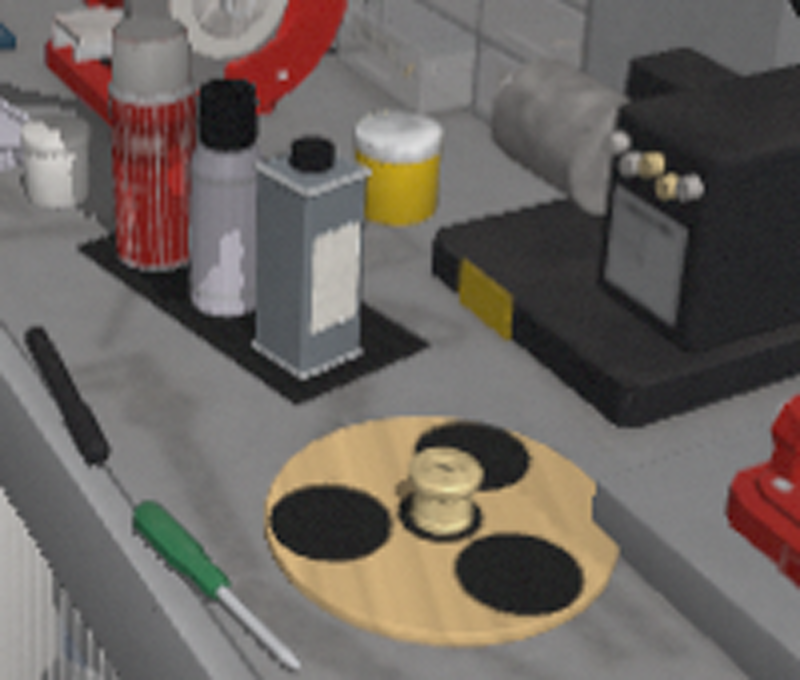

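All three stand upright on the mat, clear of each other, and the lock still stands in the middle. The bare pads in the crop are at (331,522) and (519,573), with the rear one at about (472,456). Next I fetch the cylinder along the front of the bench.

Run:
```python
from h import *
import pickle
np.set_printoptions(precision=4,suppress=True)
s=pickle.load(open("s2.pkl","rb"))
print(onz(s,(np.array([(331,522),(519,573),(472,456)])+.5)/4-.5+np.array((270,170)),.008)[:,:2], onz(s,(np.array([(446,470)])+.5)/4-.5+np.array((270,170)),.038))
pick(BOARD,90,.011,.035,zc=.27,N=25)
v=[.37,-.10,.28]; bot.goto(v,down(v,101))
bot.line_to([.36,.08,.27],max_speed=.25); bot.line_to([*TRAY,.16],max_speed=.2)
c=cam("wrist"); pickle.dump(c,open("w3.pkl","wb")); save(c,"w3.png")
print(bot.current_opening()*.092,bot.current_clock(),bot.current_joints())
```

```text
[[ 0.4345 -0.3114]
 [ 0.4944 -0.3832]
 [ 0.5263 -0.2959]] [[ 0.4836 -0.334   0.038 ]]
grip 0.033 25.000622922816547 [ 0.4844 -0.3325  0.0117]
lifted 0.0332 [-0.2  0.5 -1.2]
0.033117418708808646 42.6667 [ 0.1584 -0.1194  1.9881 -0.0002  1.2713  1.5383]
```

View pics/w3.png

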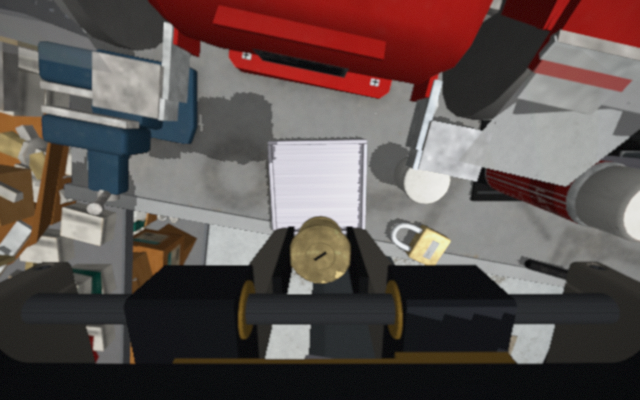

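The cylinder is held upright. The tray's rear corners are at (269,142) and (367,139). I'll use them to check the tray centre, then set the cylinder down.

Run:
```python
from h import *
import pickle
np.set_printoptions(precision=4,suppress=True)
c=pickle.load(open("w3.pkl","rb"))
p=onz(c,[(269,142),(367,139)],.012)[:,:2]; e=p[1]-p[0]; L=np.linalg.norm(e); n=np.array([e[1],-e[0]])/L; n*=np.sign(-n[0])
ctr=p.mean(0)+n*.055; print(p,L,ctr)
assert np.linalg.norm(ctr-TRAY)<.012
t=(ctr+TRAY)/2
bot.line_to([*t,.04],max_speed=.15); bot.line_to([*t,.0085],max_speed=.03)
bot.set_gripper(.055/.092); bot.line_to([*t,.18],max_speed=.2)
print(bot.current_clock(),bot.current_opening()); bot.line_to([.36,.08,.28],max_speed=.25)
bot.line_to([.36,-.05,.30],max_speed=.25)
s=cam("scene"); t=cam("top")
a=s["pixels"][170:300,210:410]; b=t["pixels"][150:265,185:385]
cv2.imwrite("pics/s4.png",cv2.resize(np.vstack([a,b]),None,fx=2.4,fy=2.4,interpolation=cv2.INTER_CUBIC))
```

```text
[[0.4545 0.2514]
 [0.4782 0.146 ]] 0.10801280531344414 [0.4127 0.1866]
46.3333 0.5966357318081129
```

View pics/s4.png

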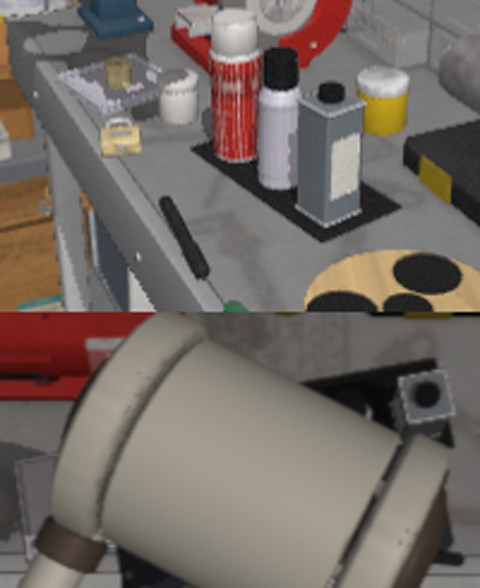

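The cylinder stands upright in the middle of the tray and the containers are undisturbed. Now I put the containers back at the poses they were gripped at.

Run:
```python
from h import *
import pickle
np.set_printoptions(precision=4,suppress=True)
for n in("tin","flask","spray"):
    xy,a,g,w,s=THINGS[n]
    pick(slot(s),11,.004+g-.019+.001,w); place(xy,a,.008+g-.019+.0015,w)
v=[.40,-.12,.34]; bot.goto(v,down(v,90))
s=cam("scene"); t=cam("top"); pickle.dump(t,open("t5.pkl","wb"))
a=cv2.resize(s["pixels"][200:340,310:450],None,fx=4,fy=4,interpolation=cv2.INTER_CUBIC)
b=cv2.resize(t["pixels"][150:245,380:490],(560,484)[0:2] and (240,207),interpolation=cv2.INTER_CUBIC)
b=cv2.copyMakeBorder(b,0,a.shape[0]-b.shape[0],0,0,cv2.BORDER_CONSTANT)
cv2.imwrite("pics/s5.png",np.hstack([a,b]))
```

```text
grip 0.0439 29.914594888687134 [ 0.5042 -0.1669  0.0898]
lifted 0.0439 [-0.  -1.5 -2.5]
placed 57.8
grip 0.0323 30.000590308742368 [ 0.4904 -0.0962  0.1068]
lifted 0.0324 [-1.   0.3 -2.2]
placed 67.2
grip 0.0491 29.99785205349326 [ 0.4763 -0.0234  0.1017]
lifted 0.0492 [-0.3  0.7 -3.7]
placed 76.3
```

View pics/s5.png

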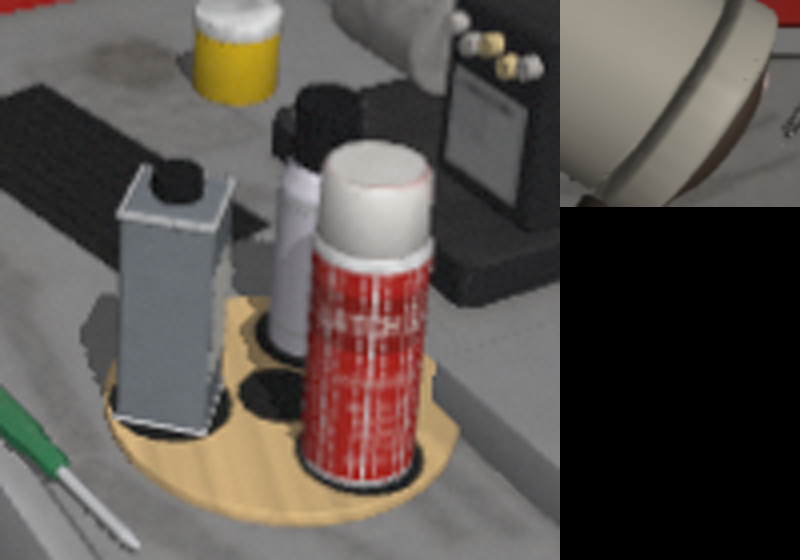

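All three stand upright on their pads, and their caps in the scene image lie within about 1–2 px (2–4 mm) of the start. The hand is clear, so I'm handing in.

```bash
python3 -c "
from h import *
bot.hold(.3); print(bot.job_done(), bot.current_clock())"
```

```text
the job is handed in; nothing more can be done
the job is handed in; nothing more can be done
```

The job is handed in, though no verdict came back: the cylinder stands upright in the middle of the tray, all three containers are back upright on their own pads (within about 2–4 mm by the scene camera), nothing tipped, and it took under 80 s of the 144 s allowed.

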